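# Sort the half cores into their boxes

### The job

Sort the five half cores by rock into the three small core boxes: each box takes the rock that matches the strip on its end wall, so black goes with black, white with white and red with red. Every piece must lie flat side down on the floor of a row, let go of and still; set the pieces down, do not drop them. Do not disturb the blue scriber and the hand lens lying among the samples.

Things in the scene. Friction and masses are not known exactly. Their poses are not given: they have to be found in the camera images.
- shale_a_center (a point): plain black half core: a half cylinder of rock, 56 mm long (along its x, its two ends flat, square and parallel), 48 mm wide (along y), 24 mm high, lying flat side down on the table; about 0.14 kg (mass varies). The point is its centre, 12 mm above the flat underside; z up. Grip it by its two end faces, fingers closing along its x. Loose.
- shale_b_center (a point): black half core with two thin grey veins across it near one end: a half cylinder of rock, 56 mm long (along its x, its two ends flat, square and parallel), 48 mm wide (along y), 24 mm high, lying flat side down on the table; about 0.14 kg (mass varies). The point is its centre, 12 mm above the flat underside; z up. Grip it by its two end faces, fingers closing along its x. Loose.
- limestone_a_center (a point): plain white half core: a half cylinder of rock, 56 mm long (along its x, its two ends flat, square and parallel), 48 mm wide (along y), 24 mm high, lying flat side down on the table; about 0.14 kg (mass varies). The point is its centre, 12 mm above the flat underside; z up. Grip it by its two end faces, fingers closing along its x. Loose.
- limestone_b_center (a point): white half core with two thin grey veins across it near one end: a half cylinder of rock, 56 mm long (along its x, its two ends flat, square and parallel), 48 mm wide (along y), 24 mm high, lying flat side down on the table; about 0.14 kg (mass varies). The point is its centre, 12 mm above the flat underside; z up. Grip it by its two end faces, fingers closing along its x. Loose.
- ironstone_center (a point): rust-red half core with two orange-brown veins: a half cylinder of rock, 56 mm long (along its x, its two ends flat, square and parallel), 48 mm wide (along y), 24 mm high, lying flat side down on the table; about 0.14 kg (mass varies). The point is its centre, 12 mm above the flat underside; z up. Grip it by its two end faces, fingers closing along its x. Loose.
- shale_box: fixed wooden core box for shale, with a black strip (140 by 16 mm) on its far (+x) end wall. Origin: centre of the inner area, at table height; x along its rows, z up. Two open rows along x, each 130 mm long, 66 mm wide, centred at y = +37 and -37 mm, an 8 mm divider between. Floor top 6 mm, walls and divider 22 mm, strip 27 mm above the table. Walls 8 mm thick, the far one 20 mm.
- limestone_box: fixed wooden core box for limestone, with a white strip (140 by 16 mm) on its far (+x) end wall. Origin: centre of the inner area, at table height; x along its rows, z up. Two open rows along x, each 130 mm long, 66 mm wide, centred at y = +37 and -37 mm, an 8 mm divider between. Floor top 6 mm, walls and divider 22 mm, strip 27 mm above the table. Walls 8 mm thick, the far one 20 mm.
- ironstone_box: fixed wooden core box for ironstone, with a rust-red strip (140 by 16 mm) on its far (+x) end wall. Origin: centre of the inner area, at table height; x along its rows, z up. Two open rows along x, each 130 mm long, 66 mm wide, centred at y = +37 and -37 mm, an 8 mm divider between. Floor top 6 mm, walls and divider 22 mm, strip 27 mm above the table. Walls 8 mm thick, the far one 20 mm.
- scriber_center (a point): bystander: blue pen-shaped steel-tipped scriber, 120 by 12 by 11 mm, loose among the samples, lying along its x. Its point is 6 mm above the table, about the middle of its length. Leave alone.
- lens_center (a point): bystander: small folded steel hand lens, 44 by 22 by 16 mm, loose among the samples. Point at its centre. Leave alone.

How it is judged:
By the outcome, as a careful person would: the job done as asked, in the order asked, and still so for the second after the job is handed in, with the robot touching nothing.
It also fails if it takes over 99 s, if anything falls off the work surface, if the arm or the gripper's body presses on something with over 40 N, if the wrist force passes 120 N, or if a joint passes its speed limit or range.

### The arm

A 7-joint arm with a two-finger parallel gripper is mounted at the origin on the work surface. World frame = base frame: x ahead of the robot, y to its left, z up, the work surface at z = 0. Lengths are in mm, angles in rad, forces in N, time in s.
With the tool pointing down it reaches from about 350 to 900 mm from the base axis. Payload 7.2 kg.
Tool frame: the origin (TCP) lies on the mounting face of the last link; the fingertips stand 182 mm ahead of it and the grasp point (between the pads) lies grip_point_offset ahead of it (grip_point_offset is the distance from the TCP to the grasp point, in mm); z points along the fingers, y is the line along which they close (so a half turn about z gives the same grasp; the last joint's range is limited). The gripper opens to 88 mm and grips with 3 to 60 N. Pads are 20 mm wide; open, the fingers measure 115 mm over their backs; the gripper's body (75 mm by 178 mm) begins 61 mm behind the grasp point.
Start: joints at [-1.38, 0.411, -0.013, 1.596, 0.006, 1.134, -0.082], TCP at [159.959, 604.182, 404.653] pointing down, gripper open.
Joint ranges: [-2.95, 2.95], [-0.29, 1.99], [-1.47, 1.44], [0.14, 2.54], [-1.03, 4.17], [0.13, 1.85], [-2.86, 2.86]. Speed limits (rad/s): [2.39, 2.39, 3.01, 3.01, 3.14, 3.14, 3.14].

### API

Orientations are given as a 3x3 rotation matrix whose columns are the frame's x, y, z axes.
In Python, from station import * gives the robot as it stands. The module is installed in compiled form; this text tells all that it offers.
- The arm moves only by the tool play_rows, never from a script. Its argument "commands" is a list of rows, each an object with "gripper": the opening in per cent of the stroke, from 0 (shut) to 100 (fully open); "translation": the shift along the tool's x, y, z in units of 25 mm (1.0 is 25 mm), a list of three; "rot": the turn, a rotation vector about the tool's x, y, z in degrees, a list of three. A call has 1 to 8 rows; each row shifts and turns the commanded pose from where the row before left it, along the tool's axes as they then stand; what a row does not reach is not made up. A row lasts 1/10 s, in which the tool goes at most 50 mm and 8.59 degrees, less where a joint would pass 70% of its speed; a pose out of reach is approached as far as the arm can. A call is refused whole if a number of a shift passes 1 or a number of a turn 8.59, either way. A call with a gripper value outside its range is refused whole. The fingers move at their own pace and stop on an object; "grip_force" is the grip in N (left out, the last holds). Time passes only in rows, so rows that do not move let the fingers close. It gives the time, the measured TCP pose, the force and the opening at its end, in the units of the state.
- state(): the state, without advancing time (a new reading comes with each control period).
- grab_frame(name): name is "scene" or "top" or "wrist"; returns (picture, depth): 400x640x3 uint8, blue, green, red; 400x640 float32, mm along the optical axis (not along the pixel's ray), 0 where there is no reading.
- get_calibration(name): a dict with "vertical_fov" (degrees; the focal length in pixels is half the picture's height over the tangent of half this angle, whatever the lens; pixels are square), "cx", "cy" (the principal point, pixels), "world_from_camera" (4x4, takes a point from camera to world coordinates); the wrist camera has in their place "T_tool_cam" (4x4, takes a point from camera to tool coordinates, whose origin is the TCP and whose axes are the flange's). Camera axes: x right, y down, z forward; pixel columns grow to the right and rows downward; lengths in mm; the calibration is good to about 2 mm. A picture is of the moment at which its call begins: read the wrist's pose just before it. get_calibration takes no time and is no camera call.
- finish_job(): hands the job in, once; it reports no verdict.
Trained networks look in the newest picture that a camera, given by its name, has taken for a name from the list of things; names that differ only in an ending like _2 or _b are one class to them, and where a whole thing is asked for, a point or a joint stands for the part that bears it (a point fixed in the world has none). Each returns a list of dicts, best first, with "confidence" (0 to 1); they miss things now and then, are a little off and sometimes report something else, mostly with a low value. They report only what shows in the picture. A call takes as long as a camera call.
- cut_out(camera, name): "pixels" (400x640 bool, what is visible of it) and "rect" ([left, top, right, bottom] in pixels, round what is visible of it).
- tip_of(camera, name): "position" ([column, row] in pixels: a listed point, or the origin of a listed thing).
The state is a dict: "t": time; "joint_positions": joint angles; "qvel": joint speeds; "tau": joint torques, N m; "ee_pos": TCP position; "tool_rot": TCP orientation; "ft_force": force on the tool from outside, world axes, zero at the start; "torque": the same for the moment, N m; "opening": finger opening in mm.
Only numpy, scipy, OpenCV 4.12 (cv2) and the standard library are available. Lean on these libraries where they do the work, as an engineer would, in place of code of your own. Each camera call takes 0.05 s, during which the arm holds its last target. There are 200 camera calls.

## Working session

There is one attempt and no reset: what is moved stays moved. The work goes in short steps, Python scripts to look and compute and a tool call to move; the robot and the scene stay as the last step left them, time stands still between calls to the robot, and variables do not carry over. Pictures are saved under pics/ and viewed, on a budget of 14 in all, crops included, one or two more only if the job needs it, and the job is handed in when it is done.

Besides the shell and the picture viewer there is one more tool, called in YAML: its name, and indented under it one key for each argument. play_rows: Moves the arm, as the interface text tells. Its arguments: {"type":"object","properties":{"commands":{"type":"array"},"grip_force":{"type":"number"}},"required":["commands"]}

```bash
mkdir -p pics; ls
python3 - <<'E'
from station import *
import cv2
s=state(); print(s)
for n in("top","scene"):
    p,d=grab_frame(n); cv2.imwrite(f"pics/{n}0.png",p); print(n,get_calibration(n))
print(get_calibration("wrist"))
try: print(grip_point_offset)
except Exception as e: print(e)
E
```

```text
pics
{'t': 0.0, 'joint_positions': array([-1.38023076,  0.41190942, -0.01272164,  1.59701688,  0.00558847,
        1.13432178, -0.08219355]), 'qvel': array([ 0.00047029, -0.00129908, -0.00114745,  0.0009857 , -0.00059507,
        0.00026362,  0.00023948]), 'tau': array([ 1.18890901e-03, -5.87951696e+01,  6.42191526e-01, -2.91074270e+01,
       -5.36708208e-02,  1.81964866e-02,  1.68390839e-04]), 'ee_pos': array([159.88994897, 603.98516492, 403.81398283]), 'tool_rot': array([[-9.66715531e-01,  2.55853437e-01, -3.16362665e-04],
       [ 2.55853613e-01,  9.66714231e-01, -1.58880704e-03],
       [-1.00669453e-04, -1.61686698e-03, -9.99998688e-01]]), 'ft_force': array([0.64035336, 0.00191624, 0.32302056]), 'torque': array([0.00745053, 0.05175796, 0.04310591]), 'opening': 87.6462514906278}
top {'vertical_fov': 44.690251599456154, 'cx': 319.9428918137105, 'cy': 199.56554969545732, 'world_from_camera': array([[-2.64465810e-03, -9.84631271e-01,  1.74626073e-01,
         3.82626103e+02],
       [-9.99996497e-01,  2.58515037e-03, -5.68236704e-04,
        -3.64945433e-01],
       [ 1.08068973e-0
[... 353 characters left out ...]
  [ 8.08817791e-01, -3.34568214e-01,  4.83609234e-01,
        -4.56231658e+02],
       [-2.51947130e-03, -8.24345676e-01, -5.66081141e-01,
         5.60752250e+02],
       [ 0.00000000e+00,  0.00000000e+00,  0.00000000e+00,
         1.00000000e+00]])}
{'vertical_fov': 67.18950253966362, 'cx': 317.12006985190243, 'cy': 201.6542928005335, 'T_tool_cam': array([[-2.85722459e-04, -9.68602905e-01, -2.48612814e-01,
         6.81810810e+01],
       [ 9.99999831e-01, -4.02496087e-04,  4.18870075e-04,
         1.03125628e-01],
       [-5.05784456e-04, -2.48612653e-01,  9.68602856e-01,
         1.94245864e+01],
       [ 0.00000000e+00,  0.00000000e+00,  0.00000000e+00,
         1.00000000e+00]])}
163.3
```

View pics/top0.png

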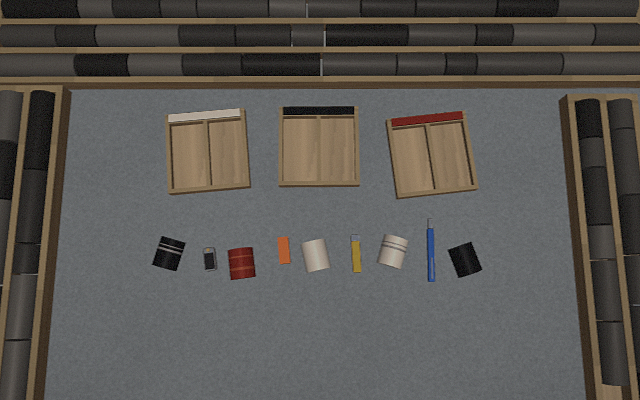

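```bash
cat > h.py <<'E'
from station import *
import cv2, numpy as np
def w_pts(cam,d,st=None):
    c=get_calibration(cam); f=200/np.tan(np.radians(c["vertical_fov"]/2))
    v,u=np.mgrid[:400,:640]; P=np.stack([(u-c["cx"])/f*d,(v-c["cy"])/f*d,d,np.ones_like(d)],-1)
    if cam=="wrist":
        T=np.eye(4);T[:3,:3]=st["tool_rot"];T[:3,3]=st["ee_pos"];M=T@c["T_tool_cam"]
    else: M=c["world_from_camera"]
    return (P@M.T)[...,:3]
def rect(xy):
    (c,wh,a)=cv2.minAreaRect(xy.astype(np.float32)); b=cv2.boxPoints((c,wh,a))
    e=[b[1]-b[0],b[2]-b[1]]; e.sort(key=np.linalg.norm); L=e[1]; W=e[0]
    ang=lambda q:(np.degrees(np.arctan2(q[1],q[0]))+90)%180-90
    return np.array(c).round(1),np.linalg.norm(L).round(1),np.linalg.norm(W).round(1),ang(L).round(1),ang(W).round(1)
E
python3 - <<'E'
from h import *
p,d=grab_frame("top"); P=w_pts("top",d); np.save("top_P.npy",P)
for n in["shale_a_center","limestone_a_center","ironstone_center","scriber_center","lens_center","shale_box","limestone_box","ironstone_box"]:
    for r in cut_out("top",n):
        if r["confidence"]<.3: continue
        m=r["pixels"]&(d>0); m2=cv2.erode(m.astype(np.uint8),np.ones((2,2)))>0
        Q=P[m]; zr=np.percentile(Q[:,2],[2,50,98]).round(1)
        if "box" in n: Q=Q[Q[:,2]>15]
        else: Q=Q[Q[:,2]>3]
        print(n,round(r["confidence"],2),r["rect"],*rect(Q[:,:2]),zr)
E
```

```text
shale_a_center 0.67 [444.6, 241.4, 483.1, 276.8] [ 431.5 -273.2] 56.2 46.2 19.5 -70.5 [-0.5 19.5 25.1]
limestone_a_center 0.97 [301.3, 240.7, 331.9, 272.3] [439.6   9.1] 55.9 47.1 12.7 -77.3 [ 1.4 19.8 25.1]
ironstone_center 0.72 [151.5, 236.0, 188.9, 271.9] [444.6 288.3] 55.8 48.3 -17.3 72.7 [ 2.  19.6 25.4]
ironstone_center 0.58 [229.7, 248.0, 255.3, 281.7] [424.9 149.3] 55.5 48.0 9.3 -80.7 [ 0.1 19.6 25. ]
scriber_center 0.98 [425.7, 216.4, 435.2, 284.4] [ 449.3 -208. ] 116.7 12.5 0.1 -89.9 [-0.4  9.7 14.2]
lens_center 0.64 [204.6, 245.9, 218.0, 272.8] [433.5 208.2] 43.9 22.5 7.6 -82.4 [ 0.2 15.3 18.8]
shale_box 0.85 [276.7, 106.0, 357.4, 187.4] [652.7   2.7] 159.6 156.3 0.2 -89.8 [ 1.9  6.2 27.2]
shale_box 0.38 [445.5, 242.0, 481.5, 275.4] [ 431.8 -272.7] 55.2 38.6 18.7 -71.3 [ 2.4 19.6 25.2]
limestone_box 0.71 [161.8, 109.8, 249.6, 194.2] [643.2 220. ] 159.1 157.3 5.1 -84.9 [ 1.7  6.4 27.1]
ironstone_box 0.56 [384.8, 108.6, 478.6, 198.0] [ 635.6 -216.5] 159.3 157.6 6.3 -83.7 [ 1.5  6.4 27. ]
```

View pics/scene0.png

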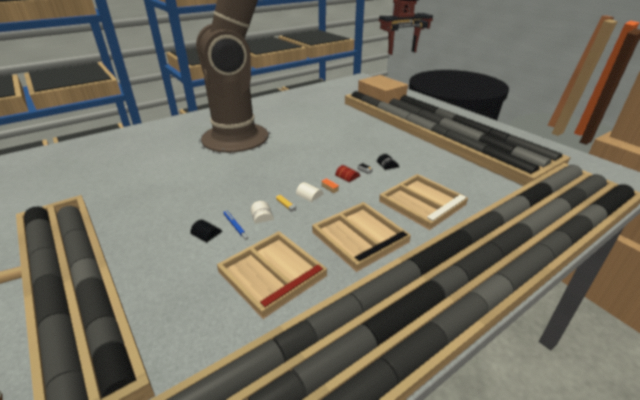

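```bash
cat >> h.py <<'E'
def go(x,y,z,psi):
    "turn in place, then shift: per-tool-axis units (25 mm) and degrees"
    s=state(); R=s["tool_rot"]; cur=np.degrees(np.arctan2(R[1,1],R[0,1])); t=np.radians(psi)
    dx,dy,dz=np.array([x,y,z])-s["ee_pos"]
    print("t %.1f pos"%s["t"],s["ee_pos"].round(1),"psi %.1f open %.1f F"%(cur,s["opening"]),s["ft_force"].round(1),"tilt",R[:2,2].round(4),"j",s["joint_positions"].round(2))
    print("rz %.2f then units"%(cur-psi),np.round(np.array([-np.sin(t)*dx+np.cos(t)*dy,np.cos(t)*dx+np.sin(t)*dy,-dz])/25,2))
E
python3 - <<'E'
from h import *
P=np.load("top_P.npy")
Q=P[232:272,372:412].reshape(-1,3); Q=Q[Q[:,2]>4]; print("limeB",*rect(Q[:,:2]))
go(444.6,288.3,280,-17.3)
E
```

```text
limeB [436.6 -81.3] 181.0 71.3 -77.8 12.2
t 0.6 pos [159.9 604.2 404.6] psi 75.2 open 87.7 F [-0.1 -1.4 -0.1] tilt [-0. -0.] j [-1.38  0.41 -0.01  1.6   0.01  1.13 -0.08]
rz 92.47 then units [-8.68 14.63  4.99]
```

play_rows:
  commands:
    - {"gripper":100,"translation":[0,0,0.5],"rot":[0,0,8.4]}
    - {"gripper":100,"translation":[0,0,0.5],"rot":[0,0,8.4]}
    - {"gripper":100,"translation":[0,0,0.5],"rot":[0,0,8.4]}
    - {"gripper":100,"translation":[0,0,0.5],"rot":[0,0,8.4]}
    - {"gripper":100,"translation":[0,0,0.5],"rot":[0,0,8.4]}
    - {"gripper":100,"translation":[0,0,0.5],"rot":[0,0,8.4]}
    - {"gripper":100,"translation":[0,0,0.5],"rot":[0,0,8.4]}
    - {"gripper":100,"translation":[0,0,0.5],"rot":[0,0,8.4]}
  grip_force: 25

```text
t: 1.35
ee_pos: [159.9, 604.2, 304.2]
tool_rot: [[-0.133, 0.991, 0.0], [0.991, 0.133, 0.0], [0.0, 0.0, -1.0]]
ft_force: [-1.2, 0.8, 0.6]
opening: 87.9
```

play_rows:
  commands:
    - {"gripper":100,"translation":[0,0,0.5],"rot":[0,0,8.4]}
    - {"gripper":100,"translation":[0,0,0.5],"rot":[0,0,8.4]}
    - {"gripper":100,"translation":[0,0,0],"rot":[0,0,8.4]}
    - {"gripper":100,"translation":[-0.58,0.975,0],"rot":[0,0,0]}
    - {"gripper":100,"translation":[-0.58,0.975,0],"rot":[0,0,0]}
    - {"gripper":100,"translation":[-0.58,0.975,0],"rot":[0,0,0]}
    - {"gripper":100,"translation":[-0.58,0.975,0],"rot":[0,0,0]}
    - {"gripper":100,"translation":[-0.58,0.975,0],"rot":[0,0,0]}

```text
t: 2.15
ee_pos: [255.5, 498.1, 279.8]
tool_rot: [[0.296, 0.955, 0.0], [0.955, -0.296, 0.0], [0.0, -0.0, -1.0]]
ft_force: [0.0, -0.1, -0.3]
opening: 88.0
```

play_rows:
  commands:
    - {"gripper":100,"translation":[-0.58,0.975,0],"rot":[0,0,0]}
    - {"gripper":100,"translation":[-0.58,0.975,0],"rot":[0,0,0]}
    - {"gripper":100,"translation":[-0.58,0.975,0],"rot":[0,0,0]}
    - {"gripper":100,"translation":[-0.58,0.975,0],"rot":[0,0,0]}
    - {"gripper":100,"translation":[-0.58,0.975,0],"rot":[0,0,0]}
    - {"gripper":100,"translation":[-0.58,0.975,0],"rot":[0,0,0]}
    - {"gripper":100,"translation":[-0.58,0.975,0],"rot":[0,0,0]}
    - {"gripper":100,"translation":[-0.58,0.975,0],"rot":[0,0,0]}

```text
t: 2.95
ee_pos: [407.5, 329.5, 279.9]
tool_rot: [[0.296, 0.955, 0.0], [0.955, -0.296, 0.001], [0.001, 0.0, -1.0]]
ft_force: [0.5, -0.6, -0.4]
opening: 88.0
```

play_rows:
  commands:
    - {"gripper":100,"translation":[-0.58,0.975,0],"rot":[0,0,0]}
    - {"gripper":100,"translation":[-0.58,0.975,0],"rot":[0,0,0]}
    - {"gripper":100,"translation":[0,0,0],"rot":[0,0,0]}
    - {"gripper":100,"translation":[0,0,0],"rot":[0,0,0]}

```text
t: 3.35
ee_pos: [445.0, 287.9, 279.7]
tool_rot: [[0.298, 0.955, 0.0], [0.955, -0.298, 0.0], [0.0, -0.0, -1.0]]
ft_force: [0.2, -0.1, 1.0]
opening: 87.8
```

Run:
```python
from h import *
P=np.load("top_P.npy")
Q=P[232:272,374:412].reshape(-1,3); Q=Q[(Q[:,2]>5)&(Q[:,2]<30)]; print("limeB",*rect(Q[:,:2]),len(Q))
s=state(); p,d=grab_frame("wrist"); W=w_pts("wrist",d,s); cv2.imwrite("pics/w1.png",p)
m=(W[...,2]>6)&(W[...,2]<30)&(d>0)
n,l,st,_=cv2.connectedComponentsWithStats(m.astype(np.uint8))
for i in range(1,n):
    if st[i,4]>1500: print(st[i],*rect(W[l==i][:,:2]))
go(444.6,288.3,186,-17.3)
```

```text
limeB [ 446.8 -136.8] 56.1 46.8 -17.0 73.0 742
[  444    89   196   184 20628] [640.7 223.2] 157.9 149.9 4.4 -85.6
[ 283  178   69   53 3497] [444.6 288.7] 56.1 45.8 -16.1 73.9
[ 305  316   71   36 1916] [430.5 162.4] 70.6 36.4 -23.8 66.2
t 3.4 pos [444.4 288.6 279.6] psi -17.2 open 87.9 F [-0.6  0.3  0.1] tilt [-0.0003  0.0005] j [-0.98  0.42  0.4   1.98 -0.22  0.79 -0.75]
rz 0.08 then units [-0.01  0.01  3.75]
```

View pics/w1.png

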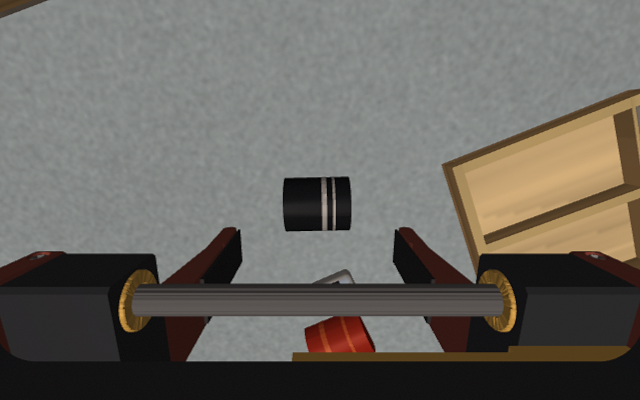

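The wrist view shows veined black shale_b centred between the fingers (about 317,204), agreeing with the top estimate. I'll descend and grip.

play_rows:
  commands:
    - {"gripper":100,"translation":[0,0,0.75],"rot":[0,0,0]}
    - {"gripper":100,"translation":[0,0,0.75],"rot":[0,0,0]}
    - {"gripper":100,"translation":[0,0,0.75],"rot":[0,0,0]}
    - {"gripper":100,"translation":[0,0,0.6],"rot":[0,0,0]}
    - {"gripper":100,"translation":[0,0,0.5],"rot":[0,0,0]}
    - {"gripper":100,"translation":[0,0,0.4],"rot":[0,0,0]}
    - {"gripper":100,"translation":[0,0,0],"rot":[0,0,0]}
    - {"gripper":50,"translation":[0,0,0],"rot":[0,0,0]}

```text
t: 4.2
ee_pos: [444.8, 288.4, 186.0]
tool_rot: [[0.296, 0.955, -0.0], [0.955, -0.296, 0.0], [0.0, -0.0, -1.0]]
ft_force: [-0.6, 0.3, -0.3]
opening: 83.0
```

play_rows:
  commands:
    - {"gripper":50,"translation":[0,0,0],"rot":[0,0,0]}
    - {"gripper":50,"translation":[0,0,0],"rot":[0,0,0]}
    - {"gripper":50,"translation":[0,0,0],"rot":[0,0,0]}
    - {"gripper":50,"translation":[0,0,0],"rot":[0,0,0]}
    - {"gripper":50,"translation":[0,0,0],"rot":[0,0,0]}

```text
t: 4.7
ee_pos: [444.9, 288.3, 186.3]
tool_rot: [[0.296, 0.955, 0.0], [0.955, -0.296, 0.001], [0.001, 0.0, -1.0]]
ft_force: [-0.8, -0.8, 4.6]
opening: 55.8
```

```bash
python3 -c "
from h import *
go(646.7,39.7,270,0.2)"
```

```text
t 4.7 pos [444.9 288.3 186.3] psi -17.2 open 55.8 F [-0.8 -0.8  4.6] tilt [0.0004 0.0005] j [-0.92  0.57  0.33  2.03 -0.31  0.6  -0.68]
rz -17.43 then units [-9.97  8.04 -3.35]
```

play_rows:
  commands:
    - {"gripper":50,"translation":[0,0,-0.4],"rot":[0,0,0]}
    - {"gripper":50,"translation":[0,0,-0.75],"rot":[0,0,-4.3]}
    - {"gripper":50,"translation":[0,0,-0.75],"rot":[0,0,-4.4]}
    - {"gripper":50,"translation":[0,0,-0.75],"rot":[0,0,-4.4]}
    - {"gripper":50,"translation":[0,0,-0.7],"rot":[0,0,-4.3]}
    - {"gripper":50,"translation":[-0.8,0.64,0],"rot":[0,0,0]}
    - {"gripper":50,"translation":[-1,0.8,0],"rot":[0,0,0]}
    - {"gripper":50,"translation":[-1,0.8,0],"rot":[0,0,0]}

```text
t: 5.5
ee_pos: [501.3, 217.7, 270.4]
tool_rot: [[-0.004, 1.0, 0.0], [1.0, 0.004, 0.0], [0.0, 0.0, -1.0]]
ft_force: [-0.6, 0.3, -2.4]
opening: 55.8
```

play_rows:
  commands:
    - {"gripper":50,"translation":[-1,0.8,0],"rot":[0,0,0]}
    - {"gripper":50,"translation":[-1,0.8,0],"rot":[0,0,0]}
    - {"gripper":50,"translation":[-1,0.8,0],"rot":[0,0,0]}
    - {"gripper":50,"translation":[-1,0.8,0],"rot":[0,0,0]}
    - {"gripper":50,"translation":[-1,0.8,0],"rot":[0,0,0]}
    - {"gripper":50,"translation":[-1,0.8,0],"rot":[0,0,0]}
    - {"gripper":50,"translation":[-1,0.8,0],"rot":[0,0,0]}
    - {"gripper":50,"translation":[-0.17,0.2,0],"rot":[0,0,0]}

```text
t: 6.3
ee_pos: [647.9, 35.0, 270.2]
tool_rot: [[0.002, 1.0, 0.001], [1.0, -0.002, -0.003], [-0.003, 0.001, -1.0]]
ft_force: [-0.2, -0.2, -1.5]
opening: 55.7
```

play_rows:
  commands:
    - {"gripper":50,"translation":[0,0,0],"rot":[0,0,0]}
    - {"gripper":50,"translation":[0,0,0],"rot":[0,0,0]}

```text
t: 6.5
ee_pos: [645.9, 40.6, 269.5]
tool_rot: [[-0.004, 1.0, -0.001], [1.0, 0.004, 0.001], [0.001, -0.001, -1.0]]
ft_force: [0.7, 0.1, -1.3]
opening: 56.0
```

Run:
```python
from h import *
go(646.7,39.7,192,0.2)
s=state(); p,d=grab_frame("wrist"); cv2.imwrite("pics/w2.png",p)
```

```text
t 6.5 pos [645.9  40.6 269.5] psi 0.2 open 56.0 F [ 0.7  0.1 -1.3] tilt [-0.0012  0.0008] j [-0.37  0.6   0.33  1.68 -0.24  0.9   0.06]
rz 0.02 then units [-0.04  0.03  3.1 ]
```

View pics/w2.png

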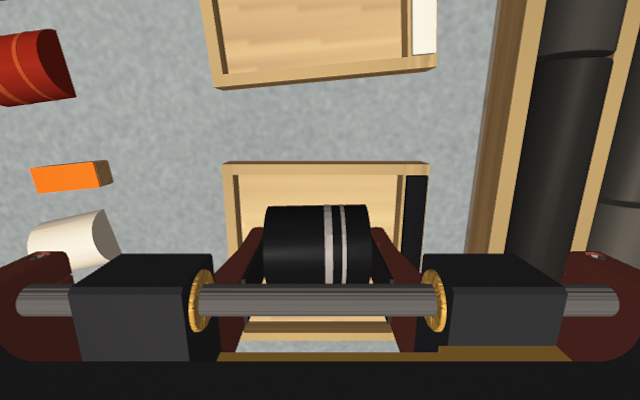

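Wrist image: veined shale held level (about 318,245) over the black-strip box's left row. I'll lower it gently and release.

play_rows:
  commands:
    - {"gripper":50,"translation":[0,0,0.6],"rot":[0,0,0]}
    - {"gripper":50,"translation":[0,0,0.8],"rot":[0,0,0]}
    - {"gripper":50,"translation":[0,0,0.7],"rot":[0,0,0]}
    - {"gripper":50,"translation":[0,0,0.5],"rot":[0,0,0]}
    - {"gripper":50,"translation":[0,0,0.3],"rot":[0,0,0]}
    - {"gripper":50,"translation":[0,0,0.12],"rot":[0,0,0]}
    - {"gripper":50,"translation":[0,0,0.06],"rot":[0,0,0]}
    - {"gripper":50,"translation":[0,0,0],"rot":[0,0,0]}

```text
t: 7.35
ee_pos: [646.7, 39.5, 193.0]
tool_rot: [[-0.003, 1.0, 0.001], [1.0, 0.003, 0.0], [0.0, 0.001, -1.0]]
ft_force: [0.0, 0.4, -1.1]
opening: 55.6
```

```bash
python3 -c "
from h import *
go(646.7,39.7,192.3,0.2)"
```

```text
t 7.3 pos [646.7  39.5 193. ] psi 0.2 open 55.6 F [ 0.   0.4 -1.1] tilt [0.0007 0.0001] j [-0.34  0.7   0.3   1.72 -0.27  0.76  0.09]
rz -0.03 then units [ 0.01 -0.    0.03]
```

Still carrying its weight (−1.1); lower in 0.5 mm steps until it bears.

play_rows:
  commands:
    - {"gripper":50,"translation":[0,0,0.03],"rot":[0,0,0]}
    - {"gripper":50,"translation":[0,0,0],"rot":[0,0,0]}

```text
t: 7.55
ee_pos: [646.7, 39.5, 192.4]
tool_rot: [[-0.003, 1.0, 0.001], [1.0, 0.003, 0.0], [0.0, 0.001, -1.0]]
ft_force: [-0.3, 0.0, -0.7]
opening: 55.9
```

play_rows:
  commands:
    - {"gripper":50,"translation":[0,0,0.02],"rot":[0,0,0]}
    - {"gripper":50,"translation":[0,0,0],"rot":[0,0,0]}

```text
t: 7.75
ee_pos: [646.7, 39.5, 192.4]
tool_rot: [[-0.003, 1.0, 0.001], [1.0, 0.003, 0.0], [0.0, 0.001, -1.0]]
ft_force: [-2.1, 0.2, 5.5]
opening: 56.2
```

play_rows:
  commands:
    - {"gripper":80,"translation":[0,0,0],"rot":[0,0,0]}
    - {"gripper":80,"translation":[0,0,0],"rot":[0,0,0]}
    - {"gripper":80,"translation":[0,0,0],"rot":[0,0,0]}
    - {"gripper":80,"translation":[0,0,0],"rot":[0,0,0]}
    - {"gripper":80,"translation":[0,0,-0.3],"rot":[0,0,0]}
    - {"gripper":80,"translation":[0,0,-0.9],"rot":[0,0,0]}
    - {"gripper":100,"translation":[0,0,-0.9],"rot":[0,0,-4.5]}
    - {"gripper":100,"translation":[0,0,-0.9],"rot":[0,0,-4.5]}

```text
t: 8.55
ee_pos: [646.5, 39.5, 267.6]
tool_rot: [[-0.162, 0.987, 0.0], [0.987, 0.162, -0.0], [-0.0, 0.0, -1.0]]
ft_force: [-0.5, 0.1, 0.1]
opening: 82.6
```

Run:
```python
from h import *
go(424.9,149.3,265,9.3)
```

```text
t 8.6 pos [646.5  39.5 267.6] psi 9.3 open 82.6 F [-0.5  0.1  0.1] tilt [ 0.0001 -0.0004] j [-0.34  0.6   0.29  1.68 -0.21  0.89  0.2 ]
rz 0.05 then units [ 5.77 -8.04  0.1 ]
```

play_rows:
  commands:
    - {"gripper":100,"translation":[0.64,-0.893,0],"rot":[0,0,0]}
    - {"gripper":100,"translation":[0.64,-0.893,0],"rot":[0,0,0]}
    - {"gripper":100,"translation":[0.64,-0.893,0],"rot":[0,0,0]}
    - {"gripper":100,"translation":[0.64,-0.893,0],"rot":[0,0,0]}
    - {"gripper":100,"translation":[0.64,-0.893,0],"rot":[0,0,0]}
    - {"gripper":100,"translation":[0.64,-0.893,0],"rot":[0,0,0]}
    - {"gripper":100,"translation":[0.64,-0.893,0],"rot":[0,0,0]}
    - {"gripper":100,"translation":[0.64,-0.893,0],"rot":[0,0,0]}

```text
t: 9.35
ee_pos: [448.9, 137.8, 267.0]
tool_rot: [[-0.159, 0.987, 0.001], [0.987, 0.159, 0.0], [0.0, 0.001, -1.0]]
ft_force: [0.3, 0.4, 0.2]
opening: 87.7
```

play_rows:
  commands:
    - {"gripper":100,"translation":[0.64,-0.893,0],"rot":[0,0,0]}
    - {"gripper":100,"translation":[0,0,0],"rot":[0,0,0]}
    - {"gripper":100,"translation":[0,0,0],"rot":[0,0,0]}

```text
t: 9.65
ee_pos: [425.4, 149.9, 267.1]
tool_rot: [[-0.161, 0.987, 0.001], [0.987, 0.161, 0.001], [0.001, 0.001, -1.0]]
ft_force: [0.3, 0.5, -0.9]
opening: 87.9
```

```bash
cat > chk.py <<'E'
from h import *
import sys
x,y,z,a=map(float,sys.argv[1:5])
s=state(); p,d=grab_frame("wrist"); W=w_pts("wrist",d,s)
m=(W[...,2]>6)&(W[...,2]<30)&(d>0)
n,l,st,_=cv2.connectedComponentsWithStats(m.astype(np.uint8))
for i in range(1,n):
    if st[i,4]>1500: print(st[i],*rect(W[l==i][:,:2]))
go(x,y,z,a)
E
python3 chk.py 424.9 149.3 186 9.3
```

```text
[  481    51   159   218 23361] [630.7 219.1] 155.9 138.3 -84.2 5.8
[ 311  126   58   30 1641] [433.2 207.9] 43.6 21.9 9.0 -81.0
[ 281  181   72   56 3835] [424.6 150. ] 56.1 45.9 7.7 -82.3
t 9.7 pos [425.9 149.6 267. ] psi 9.2 open 87.9 F [-0.6 -0.4 -0.4] tilt [0.0015 0.0006] j [-0.68  0.31  0.28  2.16 -0.13  0.69 -0.15]
rz -0.13 then units [-0.   -0.04  3.24]
```

play_rows:
  commands:
    - {"gripper":100,"translation":[0,0,0.75],"rot":[0,0,0]}
    - {"gripper":100,"translation":[0,0,0.75],"rot":[0,0,0]}
    - {"gripper":100,"translation":[0,0,0.75],"rot":[0,0,0]}
    - {"gripper":100,"translation":[0,0,0.6],"rot":[0,0,0]}
    - {"gripper":100,"translation":[0,0,0.39],"rot":[0,0,0]}
    - {"gripper":100,"translation":[0,0,0],"rot":[0,0,0]}
    - {"gripper":50,"translation":[0,0,0],"rot":[0,0,0]}
    - {"gripper":50,"translation":[0,0,0],"rot":[0,0,0]}

```text
t: 10.5
ee_pos: [425.7, 149.6, 186.0]
tool_rot: [[-0.159, 0.987, 0.001], [0.987, 0.159, 0.0], [0.0, 0.001, -1.0]]
ft_force: [0.9, 0.4, 0.7]
opening: 75.1
```

play_rows:
  commands:
    - {"gripper":50,"translation":[0,0,0],"rot":[0,0,0]}
    - {"gripper":50,"translation":[0,0,0],"rot":[0,0,0]}
    - {"gripper":50,"translation":[0,0,0],"rot":[0,0,0]}
    - {"gripper":50,"translation":[0,0,0],"rot":[0,0,0]}
    - {"gripper":50,"translation":[0,0,0],"rot":[0,0,0]}

```text
t: 11.0
ee_pos: [425.3, 149.8, 185.8]
tool_rot: [[-0.16, 0.987, 0.0], [0.987, 0.16, 0.0], [0.0, 0.001, -1.0]]
ft_force: [-0.2, -0.5, 5.4]
opening: 56.4
```

```bash
python3 -c "
from h import *
go(625.5,-180.4,270,6.3)"
```

```text
t 11.0 pos [425.3 149.8 185.8] psi 9.2 open 56.4 F [-0.2 -0.5  5.4] tilt [0.0005 0.0005] j [-0.63  0.47  0.22  2.21 -0.21  0.49 -0.08]
rz 2.88 then units [-14.     6.51  -3.37]
```

play_rows:
  commands:
    - {"gripper":50,"translation":[0,0,-0.4],"rot":[0,0,0]}
    - {"gripper":50,"translation":[0,0,-1],"rot":[0,0,1]}
    - {"gripper":50,"translation":[0,0,-1],"rot":[0,0,1]}
    - {"gripper":50,"translation":[0,0,-1],"rot":[0,0,0.9]}
    - {"gripper":50,"translation":[-0.93,0.43,0],"rot":[0,0,0]}
    - {"gripper":50,"translation":[-0.93,0.43,0],"rot":[0,0,0]}
    - {"gripper":50,"translation":[-0.93,0.43,0],"rot":[0,0,0]}
    - {"gripper":50,"translation":[-0.93,0.43,0],"rot":[0,0,0]}

```text
t: 11.8
ee_pos: [478.3, 61.0, 271.0]
tool_rot: [[-0.11, 0.994, 0.0], [0.994, 0.11, 0.0], [0.0, 0.0, -1.0]]
ft_force: [-0.1, 0.1, -1.3]
opening: 55.6
```

play_rows:
  commands:
    - {"gripper":50,"translation":[-0.93,0.43,0],"rot":[0,0,0]}
    - {"gripper":50,"translation":[-0.93,0.43,0],"rot":[0,0,0]}
    - {"gripper":50,"translation":[-0.93,0.43,0],"rot":[0,0,0]}
    - {"gripper":50,"translation":[-0.93,0.43,0],"rot":[0,0,0]}
    - {"gripper":50,"translation":[-0.93,0.43,0],"rot":[0,0,0]}
    - {"gripper":50,"translation":[-0.93,0.43,0],"rot":[0,0,0]}
    - {"gripper":50,"translation":[-0.93,0.43,0],"rot":[0,0,0]}
    - {"gripper":50,"translation":[-0.93,0.43,0],"rot":[0,0,0]}

```text
t: 12.6
ee_pos: [584.1, -114.4, 270.8]
tool_rot: [[-0.109, 0.994, -0.001], [0.994, 0.109, 0.0], [0.0, -0.001, -1.0]]
ft_force: [-0.2, 0.0, -0.8]
opening: 56.0
```

play_rows:
  commands:
    - {"gripper":50,"translation":[-0.93,0.43,0],"rot":[0,0,0]}
    - {"gripper":50,"translation":[-0.93,0.43,0],"rot":[0,0,0]}
    - {"gripper":50,"translation":[-0.93,0.45,0],"rot":[0,0,0]}
    - {"gripper":50,"translation":[-0.05,0.04,0],"rot":[0,0,0]}
    - {"gripper":50,"translation":[0,0,0],"rot":[0,0,0]}
    - {"gripper":50,"translation":[0,0,0],"rot":[0,0,0]}

```text
t: 13.2
ee_pos: [624.8, -179.4, 270.3]
tool_rot: [[-0.11, 0.994, -0.001], [0.994, 0.11, 0.001], [0.001, -0.001, -1.0]]
ft_force: [-0.3, 0.4, -1.8]
opening: 56.1
```

Run:
```python
from h import *
go(625.5,-180.4,192.3,6.3)
s=state(); p,d=grab_frame("wrist"); cv2.imwrite("pics/w3.png",p)
```

```text
t 13.2 pos [ 624.8 -179.4  270.3] psi 6.3 open 56.1 F [-0.3  0.4 -1.8] tilt [-0.0009  0.001 ] j [-0.03  0.6   0.35  1.68 -0.25  0.91  0.52]
rz 0.02 then units [-0.04  0.02  3.12]
```

View pics/w3.png

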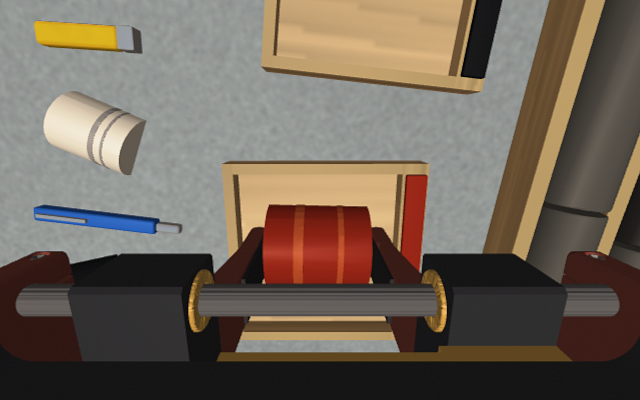

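Red core (about 318,245) held level over the red-strip box's left row.

play_rows:
  commands:
    - {"gripper":50,"translation":[-0.04,0.02,0.6],"rot":[0,0,0]}
    - {"gripper":50,"translation":[0,0,0.8],"rot":[0,0,0]}
    - {"gripper":50,"translation":[0,0,0.7],"rot":[0,0,0]}
    - {"gripper":50,"translation":[0,0,0.5],"rot":[0,0,0]}
    - {"gripper":50,"translation":[0,0,0.3],"rot":[0,0,0]}
    - {"gripper":50,"translation":[0,0,0.15],"rot":[0,0,0]}
    - {"gripper":50,"translation":[0,0,0.05],"rot":[0,0,0]}
    - {"gripper":50,"translation":[0,0,0],"rot":[0,0,0]}

```text
t: 14.05
ee_pos: [626.0, -181.5, 193.3]
tool_rot: [[-0.109, 0.994, 0.001], [0.994, 0.109, -0.0], [-0.0, 0.001, -1.0]]
ft_force: [0.3, -0.2, -1.5]
opening: 55.8
```

play_rows:
  commands:
    - {"gripper":50,"translation":[0,0,0.02],"rot":[0,0,0]}
    - {"gripper":50,"translation":[0,0,0],"rot":[0,0,0]}

```text
t: 14.25
ee_pos: [626.0, -181.5, 192.9]
tool_rot: [[-0.109, 0.994, 0.001], [0.994, 0.109, -0.0], [-0.0, 0.001, -1.0]]
ft_force: [0.3, 0.0, -2.3]
opening: 55.9
```

play_rows:
  commands:
    - {"gripper":50,"translation":[0,0,0.02],"rot":[0,0,0]}
    - {"gripper":50,"translation":[0,0,0],"rot":[0,0,0]}

```text
t: 14.45
ee_pos: [625.9, -181.4, 192.1]
tool_rot: [[-0.109, 0.994, 0.0], [0.994, 0.109, 0.0], [-0.0, 0.0, -1.0]]
ft_force: [-0.8, -0.2, -0.9]
opening: 55.7
```

play_rows:
  commands:
    - {"gripper":50,"translation":[0,0,0.02],"rot":[0,0,0]}
    - {"gripper":50,"translation":[0,0,0],"rot":[0,0,0]}

```text
t: 14.65
ee_pos: [625.9, -181.5, 191.9]
tool_rot: [[-0.109, 0.994, 0.0], [0.994, 0.109, 0.0], [0.0, 0.0, -1.0]]
ft_force: [-2.4, 0.4, 4.3]
opening: 55.7
```

play_rows:
  commands:
    - {"gripper":80,"translation":[0,0,0],"rot":[0,0,0]}
    - {"gripper":80,"translation":[0,0,0],"rot":[0,0,0]}
    - {"gripper":80,"translation":[0,0,0],"rot":[0,0,0]}
    - {"gripper":80,"translation":[0,0,0],"rot":[0,0,0]}
    - {"gripper":80,"translation":[0,0,-0.3],"rot":[0,0,0]}
    - {"gripper":80,"translation":[0,0,-0.9],"rot":[0,0,0]}
    - {"gripper":100,"translation":[0,0,-0.9],"rot":[0,0,-6.6]}
    - {"gripper":100,"translation":[0,0,-0.9],"rot":[0,0,-6.6]}

```text
t: 15.45
ee_pos: [625.8, -181.4, 267.6]
tool_rot: [[-0.338, 0.941, -0.0], [0.941, 0.338, -0.0], [-0.0, -0.0, -1.0]]
ft_force: [-0.1, 0.5, -0.4]
opening: 83.1
```

Run:
```python
from h import *
go(431.5,-273.2,267,19.5)
```

```text
t 15.4 pos [ 625.8 -181.4  267.6] psi 19.7 open 83.1 F [-0.1  0.5 -0.4] tilt [-0.0001 -0.0005] j [ 0.01  0.6   0.28  1.67 -0.2   0.9   0.72]
rz 0.23 then units [-0.87 -8.55  0.02]
```

play_rows:
  commands:
    - {"gripper":100,"translation":[-0.1,-0.95,0],"rot":[0,0,0.2]}
    - {"gripper":100,"translation":[-0.1,-0.95,0],"rot":[0,0,0]}
    - {"gripper":100,"translation":[-0.1,-0.95,0],"rot":[0,0,0]}
    - {"gripper":100,"translation":[-0.1,-0.95,0],"rot":[0,0,0]}
    - {"gripper":100,"translation":[-0.1,-0.95,0],"rot":[0,0,0]}
    - {"gripper":100,"translation":[-0.1,-0.95,0],"rot":[0,0,0]}
    - {"gripper":100,"translation":[-0.1,-0.95,0],"rot":[0,0,0]}
    - {"gripper":100,"translation":[-0.1,-0.95,0],"rot":[0,0,0]}

```text
t: 16.25
ee_pos: [452.3, -263.6, 267.0]
tool_rot: [[-0.33, 0.944, 0.001], [0.944, 0.33, -0.0], [-0.001, 0.001, -1.0]]
ft_force: [0.4, -0.5, 0.0]
opening: 87.7
```

play_rows:
  commands:
    - {"gripper":100,"translation":[-0.07,-0.95,0],"rot":[0,0,0]}
    - {"gripper":100,"translation":[0,0,0],"rot":[0,0,0]}
    - {"gripper":100,"translation":[0,0,0],"rot":[0,0,0]}

```text
t: 16.55
ee_pos: [431.3, -272.9, 267.0]
tool_rot: [[-0.329, 0.944, 0.001], [0.944, 0.329, -0.0], [-0.001, 0.001, -1.0]]
ft_force: [0.2, 0.6, 0.5]
opening: 87.7
```

```bash
python3 chk.py 431.5 -273.2 186 19.5
```

```text
[ 348    0  101   98 5640] [ 445.8 -138.4] 56.1 46.8 -17.2 72.8
[ 292  109  145   65 2273] [ 449.5 -209.7] 119.7 12.0 -1.0 89.0
[  456   108   184   175 18602] [ 624.8 -212.9] 146.1 141.4 -83.5 6.5
[ 281  183   72   55 3854] [ 431.  -274.2] 56.2 46.2 19.5 -70.5
t 16.6 pos [ 432.  -272.5  266.9] psi 19.3 open 88.1 F [-0.1  0.2 -0.1] tilt [ 0.0014 -0.0002] j [ 0.22  0.4   0.31  2.03 -0.18  0.74  0.98]
rz -0.22 then units [-0.02 -0.03  3.24]
```

play_rows:
  commands:
    - {"gripper":100,"translation":[-0.03,0,0.75],"rot":[0,0,0]}
    - {"gripper":100,"translation":[0,0,0.75],"rot":[0,0,0]}
    - {"gripper":100,"translation":[0,0,0.75],"rot":[0,0,0]}
    - {"gripper":100,"translation":[0,0,0.6],"rot":[0,0,0]}
    - {"gripper":100,"translation":[0,0,0.39],"rot":[0,0,0]}
    - {"gripper":100,"translation":[0,0,0],"rot":[0,0,0]}
    - {"gripper":50,"translation":[0,0,0],"rot":[0,0,0]}
    - {"gripper":50,"translation":[0,0,0],"rot":[0,0,0]}

```text
t: 17.4
ee_pos: [432.0, -273.4, 186.1]
tool_rot: [[-0.33, 0.944, 0.001], [0.944, 0.33, -0.0], [-0.001, 0.001, -1.0]]
ft_force: [-0.3, -0.2, 0.3]
opening: 75.3
```

play_rows:
  commands:
    - {"gripper":50,"translation":[0,0,0],"rot":[0,0,0]}
    - {"gripper":50,"translation":[0,0,0],"rot":[0,0,0]}
    - {"gripper":50,"translation":[0,0,0],"rot":[0,0,0]}
    - {"gripper":50,"translation":[0,0,0],"rot":[0,0,0]}
    - {"gripper":50,"translation":[0,0,0],"rot":[0,0,0]}

```text
t: 17.9
ee_pos: [431.7, -273.4, 185.8]
tool_rot: [[-0.33, 0.944, 0.001], [0.944, 0.33, -0.0], [-0.0, 0.001, -1.0]]
ft_force: [-0.9, -0.2, 7.0]
opening: 55.9
```

```bash
python3 -c "
from h import *
go(646.7,-34.3,270,0.2)"
```

```text
t 17.9 pos [ 431.7 -273.4  185.8] psi 19.3 open 55.9 F [-0.9 -0.2  7. ] tilt [ 0.0007 -0.0001] j [ 0.27  0.54  0.25  2.07 -0.24  0.56  1.03]
rz 19.07 then units [ 9.53  8.63 -3.37]
```

play_rows:
  commands:
    - {"gripper":50,"translation":[0,0,-0.4],"rot":[0,0,0]}
    - {"gripper":50,"translation":[0,0,-0.75],"rot":[0,0,4.7]}
    - {"gripper":50,"translation":[0,0,-0.75],"rot":[0,0,4.8]}
    - {"gripper":50,"translation":[0,0,-0.75],"rot":[0,0,4.8]}
    - {"gripper":50,"translation":[0,0,-0.75],"rot":[0,0,4.8]}
    - {"gripper":50,"translation":[0.95,0.86,0],"rot":[0,0,0]}
    - {"gripper":50,"translation":[0.95,0.86,0],"rot":[0,0,0]}
    - {"gripper":50,"translation":[0.95,0.86,0],"rot":[0,0,0]}

```text
t: 18.7
ee_pos: [496.3, -201.0, 271.1]
tool_rot: [[-0.002, 1.0, 0.0], [1.0, 0.002, 0.0], [0.0, 0.0, -1.0]]
ft_force: [0.1, -0.3, -2.0]
opening: 56.1
```

play_rows:
  commands:
    - {"gripper":50,"translation":[0.95,0.86,0],"rot":[0,0,0]}
    - {"gripper":50,"translation":[0.95,0.86,0],"rot":[0,0,0]}
    - {"gripper":50,"translation":[0.95,0.86,0],"rot":[0,0,0]}
    - {"gripper":50,"translation":[0.95,0.86,0],"rot":[0,0,0]}
    - {"gripper":50,"translation":[0.95,0.86,0],"rot":[0,0,0]}
    - {"gripper":50,"translation":[0.95,0.86,0],"rot":[0,0,0]}
    - {"gripper":50,"translation":[0.97,0.89,0],"rot":[0,0,0]}
    - {"gripper":50,"translation":[0,0,0],"rot":[0,0,0]}

```text
t: 19.5
ee_pos: [648.7, -29.3, 270.3]
tool_rot: [[-0.009, 1.0, 0.001], [1.0, 0.009, 0.002], [0.002, 0.001, -1.0]]
ft_force: [-0.1, 0.2, -1.2]
opening: 55.8
```

play_rows:
  commands:
    - {"gripper":50,"translation":[0,0,0],"rot":[0,0,0]}
    - {"gripper":50,"translation":[0,0,0],"rot":[0,0,0]}

```text
t: 19.7
ee_pos: [645.9, -35.7, 270.4]
tool_rot: [[-0.002, 1.0, -0.001], [1.0, 0.002, -0.001], [-0.001, -0.001, -1.0]]
ft_force: [-0.0, -0.5, -2.2]
opening: 56.0
```

Run:
```python
from h import *
go(646.7,-34.3,192.1,0.2)
s=state(); p,d=grab_frame("wrist"); cv2.imwrite("pics/w4.png",p)
```

```text
t 19.7 pos [645.9 -35.7 270.4] psi 0.1 open 56.0 F [-0.  -0.5 -2.2] tilt [-0.0009 -0.0007] j [-0.27  0.6   0.37  1.69 -0.26  0.9   0.2 ]
rz -0.09 then units [0.06 0.03 3.13]
```

View pics/w4.png

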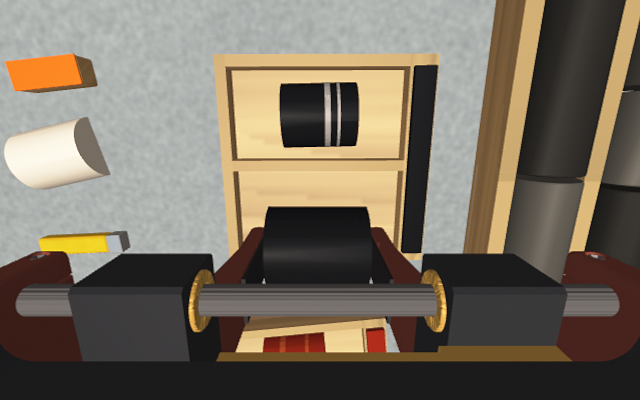

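Shale_b lies flat in its row (319,115), the plain shale is held (318,245) over the next row, red is in its box.

play_rows:
  commands:
    - {"gripper":50,"translation":[0,0.02,0.6],"rot":[0,0,0]}
    - {"gripper":50,"translation":[0,0,0.8],"rot":[0,0,0]}
    - {"gripper":50,"translation":[0,0,0.7],"rot":[0,0,0]}
    - {"gripper":50,"translation":[0,0,0.5],"rot":[0,0,0]}
    - {"gripper":50,"translation":[0,0,0.3],"rot":[0,0,0]}
    - {"gripper":50,"translation":[0,0,0.15],"rot":[0,0,0]}
    - {"gripper":50,"translation":[0,0,0.06],"rot":[0,0,0]}
    - {"gripper":50,"translation":[0,0,0],"rot":[0,0,0]}

```text
t: 20.55
ee_pos: [647.2, -34.7, 193.0]
tool_rot: [[-0.003, 1.0, 0.001], [1.0, 0.003, 0.0], [0.0, 0.001, -1.0]]
ft_force: [0.3, 0.2, -1.7]
opening: 55.7
```

play_rows:
  commands:
    - {"gripper":50,"translation":[0,0,0.02],"rot":[0,0,0]}
    - {"gripper":50,"translation":[0,0,0],"rot":[0,0,0]}

```text
t: 20.75
ee_pos: [647.3, -34.6, 192.7]
tool_rot: [[-0.003, 1.0, 0.001], [1.0, 0.003, 0.0], [0.0, 0.001, -1.0]]
ft_force: [-0.6, 0.5, -2.2]
opening: 56.1
```

play_rows:
  commands:
    - {"gripper":50,"translation":[0,0,0.02],"rot":[0,0,0]}
    - {"gripper":50,"translation":[0,0,0],"rot":[0,0,0]}

```text
t: 20.95
ee_pos: [647.2, -34.6, 191.9]
tool_rot: [[-0.003, 1.0, 0.001], [1.0, 0.003, 0.0], [0.0, 0.001, -1.0]]
ft_force: [0.2, 0.3, -0.7]
opening: 56.1
```

play_rows:
  commands:
    - {"gripper":50,"translation":[0,0,0.02],"rot":[0,0,0]}
    - {"gripper":50,"translation":[0,0,0],"rot":[0,0,0]}

```text
t: 21.15
ee_pos: [647.2, -34.6, 191.9]
tool_rot: [[-0.003, 1.0, 0.001], [1.0, 0.003, 0.0], [0.0, 0.001, -1.0]]
ft_force: [-2.1, -0.0, 6.2]
opening: 56.0
```

play_rows:
  commands:
    - {"gripper":80,"translation":[0,0,0],"rot":[0,0,0]}
    - {"gripper":80,"translation":[0,0,0],"rot":[0,0,0]}
    - {"gripper":80,"translation":[0,0,0],"rot":[0,0,0]}
    - {"gripper":80,"translation":[0,0,0],"rot":[0,0,0]}
    - {"gripper":80,"translation":[0,0,-0.3],"rot":[0,0,0]}
    - {"gripper":80,"translation":[0,0,-0.9],"rot":[0,0,0]}
    - {"gripper":100,"translation":[0,0,-0.9],"rot":[0,0,8.5]}
    - {"gripper":100,"translation":[0,0,-0.9],"rot":[0,0,8.5]}

```text
t: 21.95
ee_pos: [647.0, -34.9, 267.5]
tool_rot: [[0.295, 0.955, 0.0], [0.955, -0.295, 0.0], [0.0, 0.0, -1.0]]
ft_force: [0.7, 0.1, -0.0]
opening: 82.6
```

Run:
```python
from h import *
go(446.3,-137.5,267,-17.1)
```

```text
t 21.9 pos [647.  -34.9 267.5] psi -17.2 open 82.6 F [ 0.7  0.1 -0. ] tilt [0.0002 0.0004] j [-0.33  0.62  0.45  1.69 -0.33  0.91 -0.05]
rz -0.08 then units [-6.28 -6.47  0.02]
```

play_rows:
  commands:
    - {"gripper":100,"translation":[-0.9,-0.92,0],"rot":[0,0,0]}
    - {"gripper":100,"translation":[-0.9,-0.92,0],"rot":[0,0,0]}
    - {"gripper":100,"translation":[-0.9,-0.92,0],"rot":[0,0,0]}
    - {"gripper":100,"translation":[-0.9,-0.92,0],"rot":[0,0,0]}
    - {"gripper":100,"translation":[-0.9,-0.92,0],"rot":[0,0,0]}
    - {"gripper":100,"translation":[-0.9,-0.92,0],"rot":[0,0,0]}
    - {"gripper":100,"translation":[-0.88,-0.95,0],"rot":[0,0,0]}
    - {"gripper":100,"translation":[0,0,0],"rot":[0,0,0]}

```text
t: 22.75
ee_pos: [443.3, -140.1, 266.6]
tool_rot: [[0.294, 0.956, -0.002], [0.956, -0.294, 0.001], [0.0, -0.002, -1.0]]
ft_force: [-0.4, 0.2, 0.1]
opening: 87.9
```

play_rows:
  commands:
    - {"gripper":100,"translation":[0,0,0],"rot":[0,0,0]}
    - {"gripper":100,"translation":[0,0,0],"rot":[0,0,0]}

```text
t: 22.95
ee_pos: [447.9, -137.7, 266.6]
tool_rot: [[0.289, 0.957, 0.002], [0.957, -0.289, 0.0], [0.0, 0.001, -1.0]]
ft_force: [0.0, -0.8, -0.5]
opening: 87.4
```

```bash
python3 chk.py 446.3 -137.5 186 -17.1
```

```text
[ 195    0  102   76 5052] [439.2   7.5] 56.2 46.0 12.6 -77.4
[  437     0   203    88 10670] [640.7 -46.1] 137.6 60.3 0.2 -89.8
[ 240  102   92   51 1974] [442.9 -68. ] 71.1 16.0 2.9 -87.1
[  439   107   201   176 18885] [ 624.4 -197.3] 157.3 138.5 -2.0 88.0
[ 280  182   72   55 3862] [ 446.4 -137. ] 56.4 45.1 -16.6 73.4
t 23.0 pos [ 447.9 -137.5  266.4] psi -16.8 open 88.3 F [ 1.8 -0.4  0.3] tilt [ 0.0011 -0.0001] j [-0.21  0.36  0.49  2.13 -0.26  0.71  0.16]
rz 0.35 then units [-0.02 -0.06  3.22]
```

play_rows:
  commands:
    - {"gripper":100,"translation":[0,-0.02,0.75],"rot":[0,0,0]}
    - {"gripper":100,"translation":[0,0,0.75],"rot":[0,0,0]}
    - {"gripper":100,"translation":[0,0,0.75],"rot":[0,0,0]}
    - {"gripper":100,"translation":[0,0,0.6],"rot":[0,0,0]}
    - {"gripper":100,"translation":[0,0,0.39],"rot":[0,0,0]}
    - {"gripper":100,"translation":[0,0,0],"rot":[0,0,0]}
    - {"gripper":50,"translation":[0,0,0],"rot":[0,0,0]}
    - {"gripper":50,"translation":[0,0,0],"rot":[0,0,0]}

```text
t: 23.8
ee_pos: [446.7, -138.0, 185.7]
tool_rot: [[0.289, 0.957, 0.001], [0.957, -0.289, -0.0], [0.0, 0.001, -1.0]]
ft_force: [-1.0, -0.8, -0.2]
opening: 75.9
```

play_rows:
  commands:
    - {"gripper":50,"translation":[0,0,0],"rot":[0,0,0]}
    - {"gripper":50,"translation":[0,0,0],"rot":[0,0,0]}
    - {"gripper":50,"translation":[0,0,0],"rot":[0,0,0]}
    - {"gripper":50,"translation":[0,0,0],"rot":[0,0,0]}
    - {"gripper":50,"translation":[0,0,0],"rot":[0,0,0]}

```text
t: 24.3
ee_pos: [446.5, -137.9, 185.6]
tool_rot: [[0.289, 0.957, 0.001], [0.957, -0.289, 0.0], [0.0, 0.001, -1.0]]
ft_force: [-1.0, 0.4, 6.1]
opening: 55.9
```

```bash
python3 -c "
from h import *
go(640.5,182.6,270,5.1)"
```

```text
t 24.3 pos [ 446.5 -137.9  185.6] psi -16.8 open 55.9 F [-1.   0.4  6.1] tilt [0.0008 0.0002] j [-0.12  0.5   0.39  2.18 -0.38  0.52  0.27]
rz -21.92 then units [12.08  8.87 -3.38]
```

play_rows:
  commands:
    - {"gripper":50,"translation":[0,0,-0.4],"rot":[0,0,0]}
    - {"gripper":50,"translation":[0,0,-0.75],"rot":[0,0,-5.5]}
    - {"gripper":50,"translation":[0,0,-0.75],"rot":[0,0,-5.5]}
    - {"gripper":50,"translation":[0,0,-0.75],"rot":[0,0,-5.5]}
    - {"gripper":50,"translation":[0,0,-0.75],"rot":[0,0,-5.4]}
    - {"gripper":50,"translation":[0.93,0.68,0],"rot":[0,0,0]}
    - {"gripper":50,"translation":[0.93,0.68,0],"rot":[0,0,0]}
    - {"gripper":50,"translation":[0.93,0.68,0],"rot":[0,0,0]}

```text
t: 25.1
ee_pos: [491.2, -63.4, 271.0]
tool_rot: [[-0.087, 0.996, 0.001], [0.996, 0.087, -0.0], [-0.0, 0.001, -1.0]]
ft_force: [0.6, 0.4, -1.5]
opening: 55.3
```

play_rows:
  commands:
    - {"gripper":50,"translation":[0.93,0.68,0],"rot":[0,0,0]}
    - {"gripper":50,"translation":[0.93,0.68,0],"rot":[0,0,0]}
    - {"gripper":50,"translation":[0.93,0.68,0],"rot":[0,0,0]}
    - {"gripper":50,"translation":[0.93,0.68,0],"rot":[0,0,0]}
    - {"gripper":50,"translation":[0.93,0.68,0],"rot":[0,0,0]}
    - {"gripper":50,"translation":[0.93,0.68,0],"rot":[0,0,0]}
    - {"gripper":50,"translation":[0.93,0.68,0],"rot":[0,0,0]}
    - {"gripper":50,"translation":[0.93,0.68,0],"rot":[0,0,0]}

```text
t: 25.9
ee_pos: [610.2, 134.3, 270.5]
tool_rot: [[-0.088, 0.996, -0.0], [0.996, 0.088, -0.001], [-0.001, -0.0, -1.0]]
ft_force: [-0.4, -1.2, -0.7]
opening: 55.9
```

play_rows:
  commands:
    - {"gripper":50,"translation":[0.93,0.69,0],"rot":[0,0,0]}
    - {"gripper":50,"translation":[0.92,0.7,0],"rot":[0,0,0]}
    - {"gripper":50,"translation":[0,0,0],"rot":[0,0,0]}
    - {"gripper":50,"translation":[0,0,0],"rot":[0,0,0]}
    - {"gripper":50,"translation":[0,0,0],"rot":[0,0,0]}
    - {"gripper":50,"translation":[0,0,0],"rot":[0,0,0]}

```text
t: 26.5
ee_pos: [640.2, 181.1, 270.4]
tool_rot: [[-0.087, 0.996, -0.0], [0.996, 0.087, -0.001], [-0.001, -0.0, -1.0]]
ft_force: [0.5, 0.3, -1.7]
opening: 55.8
```

Run:
```python
from h import *
go(640.5,182.6,192.1,5.1)
s=state(); p,d=grab_frame("wrist"); cv2.imwrite("pics/w5.png",p)
```

```text
t 26.5 pos [640.2 181.1 270.4] psi 5.0 open 55.8 F [ 0.5  0.3 -1.7] tilt [-0.0003 -0.0007] j [-0.57  0.62  0.32  1.63 -0.23  0.92 -0.07]
rz -0.13 then units [0.06 0.02 3.13]
```

View pics/w5.png

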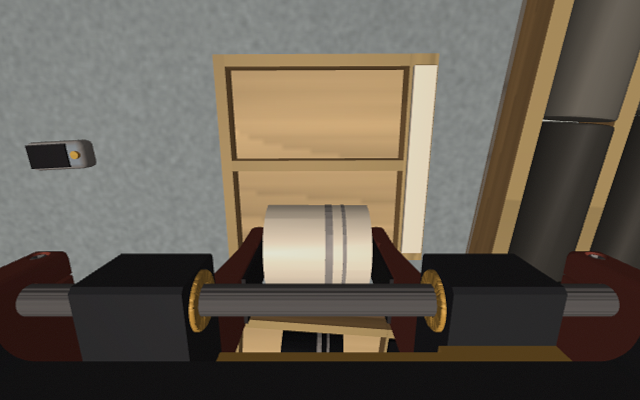

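Veined limestone (318,245) is held over the white-strip box's right row.

play_rows:
  commands:
    - {"gripper":50,"translation":[0.04,0.02,0.6],"rot":[0,0,0]}
    - {"gripper":50,"translation":[0,0,0.8],"rot":[0,0,0]}
    - {"gripper":50,"translation":[0,0,0.7],"rot":[0,0,0]}
    - {"gripper":50,"translation":[0,0,0.5],"rot":[0,0,0]}
    - {"gripper":50,"translation":[0,0,0.3],"rot":[0,0,0]}
    - {"gripper":50,"translation":[0,0,0.15],"rot":[0,0,0]}
    - {"gripper":50,"translation":[0,0,0.06],"rot":[0,0,0]}
    - {"gripper":50,"translation":[0,0,0],"rot":[0,0,0]}

```text
t: 27.35
ee_pos: [641.1, 183.5, 192.7]
tool_rot: [[-0.088, 0.996, 0.001], [0.996, 0.088, 0.0], [0.0, 0.001, -1.0]]
ft_force: [-0.5, -0.6, -0.7]
opening: 55.7
```

play_rows:
  commands:
    - {"gripper":50,"translation":[0,0,0.02],"rot":[0,0,0]}
    - {"gripper":50,"translation":[0,0,0],"rot":[0,0,0]}

```text
t: 27.55
ee_pos: [641.1, 183.6, 192.5]
tool_rot: [[-0.088, 0.996, 0.001], [0.996, 0.088, 0.0], [0.0, 0.001, -1.0]]
ft_force: [-1.1, -0.8, -0.3]
opening: 55.5
```

play_rows:
  commands:
    - {"gripper":50,"translation":[0,0,0.02],"rot":[0,0,0]}
    - {"gripper":50,"translation":[0,0,0],"rot":[0,0,0]}

```text
t: 27.75
ee_pos: [641.0, 183.6, 191.7]
tool_rot: [[-0.088, 0.996, 0.0], [0.996, 0.088, 0.0], [0.0, 0.001, -1.0]]
ft_force: [0.0, 0.1, 0.9]
opening: 56.0
```

play_rows:
  commands:
    - {"gripper":50,"translation":[0,0,0.01],"rot":[0,0,0]}
    - {"gripper":80,"translation":[0,0,0],"rot":[0,0,0]}
    - {"gripper":80,"translation":[0,0,0],"rot":[0,0,0]}
    - {"gripper":80,"translation":[0,0,0],"rot":[0,0,0]}
    - {"gripper":80,"translation":[0,0,0],"rot":[0,0,0]}
    - {"gripper":80,"translation":[0,0,-0.3],"rot":[0,0,0]}
    - {"gripper":80,"translation":[0,0,-0.9],"rot":[0,0,0]}
    - {"gripper":100,"translation":[0,0,-0.9],"rot":[0,0,-3.8]}

```text
t: 28.55
ee_pos: [640.7, 183.6, 244.2]
tool_rot: [[-0.155, 0.988, -0.001], [0.988, 0.155, -0.001], [-0.0, -0.001, -1.0]]
ft_force: [-0.7, 0.2, 0.7]
opening: 75.1
```

play_rows:
  commands:
    - {"gripper":100,"translation":[0,0,-0.9],"rot":[0,0,-3.8]}

```text
t: 28.65
ee_pos: [640.9, 183.5, 267.4]
tool_rot: [[-0.222, 0.975, 0.0], [0.975, 0.222, -0.0], [-0.0, 0.0, -1.0]]
ft_force: [0.3, 0.7, 0.3]
opening: 83.1
```

Run:
```python
from h import *
go(439.4,8.5,267,12.6)
```

```text
t 28.6 pos [640.9 183.5 267.4] psi 12.8 open 83.1 F [0.3 0.7 0.3] tilt [ 0.0001 -0.0002] j [-0.54  0.62  0.29  1.63 -0.21  0.92  0.04]
rz 0.22 then units [-5.07 -9.39  0.02]
```

play_rows:
  commands:
    - {"gripper":100,"translation":[-0.51,-0.94,0],"rot":[0,0,0.2]}
    - {"gripper":100,"translation":[-0.51,-0.94,0],"rot":[0,0,0]}
    - {"gripper":100,"translation":[-0.51,-0.94,0],"rot":[0,0,0]}
    - {"gripper":100,"translation":[-0.51,-0.94,0],"rot":[0,0,0]}
    - {"gripper":100,"translation":[-0.51,-0.94,0],"rot":[0,0,0]}
    - {"gripper":100,"translation":[-0.51,-0.94,0],"rot":[0,0,0]}
    - {"gripper":100,"translation":[-0.51,-0.94,0],"rot":[0,0,0]}
    - {"gripper":100,"translation":[-0.51,-0.94,0],"rot":[0,0,0]}

```text
t: 29.45
ee_pos: [478.7, 42.5, 266.7]
tool_rot: [[-0.216, 0.976, 0.001], [0.976, 0.216, 0.0], [0.0, 0.001, -1.0]]
ft_force: [0.0, 0.7, -0.4]
opening: 87.9
```

play_rows:
  commands:
    - {"gripper":100,"translation":[-0.51,-0.94,0],"rot":[0,0,0]}
    - {"gripper":100,"translation":[-0.48,-0.93,0],"rot":[0,0,0]}
    - {"gripper":100,"translation":[0,0,0],"rot":[0,0,0]}
    - {"gripper":100,"translation":[0,0,0],"rot":[0,0,0]}
    - {"gripper":100,"translation":[0,0,0],"rot":[0,0,0]}

```text
t: 29.95
ee_pos: [440.0, 9.6, 266.6]
tool_rot: [[-0.217, 0.976, 0.002], [0.976, 0.217, 0.0], [0.0, 0.002, -1.0]]
ft_force: [0.7, 0.3, 0.5]
opening: 87.6
```

```bash
python3 chk.py 439.4 8.5 186 12.6
```

```text
[ 523    0  117  107 9548] [613.3 171.1] 93.6 66.5 5.0 -85.0
[ 311  125   71   35 1830] [448.9  68.1] 50.1 20.0 6.0 -84.0
[  458   161   182   122 11270] [641.9  30.3] 141.2 99.3 0.2 -89.8
[ 280  182   72   55 3845] [438.7   9.6] 56.0 45.1 12.5 -77.5
t 30.0 pos [440.    9.6 266.4] psi 12.5 open 87.7 F [-0.5 -0.1  0.1] tilt [0.0012 0.0003] j [-0.41  0.3   0.32  2.19 -0.15  0.68  0.24]
rz -0.07 then units [-0.04 -0.03  3.22]
```

play_rows:
  commands:
    - {"gripper":100,"translation":[0,-0.03,0.75],"rot":[0,0,0]}
    - {"gripper":100,"translation":[0,0,0.75],"rot":[0,0,0]}
    - {"gripper":100,"translation":[0,0,0.75],"rot":[0,0,0]}
    - {"gripper":100,"translation":[0,0,0.6],"rot":[0,0,0]}
    - {"gripper":100,"translation":[0,0,0.39],"rot":[0,0,0]}
    - {"gripper":100,"translation":[0,0,0],"rot":[0,0,0]}
    - {"gripper":50,"translation":[0,0,0],"rot":[0,0,0]}
    - {"gripper":50,"translation":[0,0,0],"rot":[0,0,0]}

```text
t: 30.8
ee_pos: [438.8, 8.9, 185.7]
tool_rot: [[-0.216, 0.976, 0.001], [0.976, 0.216, 0.0], [-0.0, 0.001, -1.0]]
ft_force: [-0.6, 0.7, 0.7]
opening: 74.9
```

play_rows:
  commands:
    - {"gripper":50,"translation":[0,0,0],"rot":[0,0,0]}
    - {"gripper":50,"translation":[0,0,0],"rot":[0,0,0]}
    - {"gripper":50,"translation":[0,0,0],"rot":[0,0,0]}
    - {"gripper":50,"translation":[0,0,0],"rot":[0,0,0]}
    - {"gripper":50,"translation":[0,0,0],"rot":[0,0,0]}

```text
t: 31.3
ee_pos: [438.6, 8.9, 185.6]
tool_rot: [[-0.216, 0.976, 0.001], [0.976, 0.216, 0.0], [0.0, 0.001, -1.0]]
ft_force: [-0.3, -0.0, 7.2]
opening: 55.8
```

```bash
python3 -c "
from h import *
go(633.9,256.3,270,5.1)"
```

```text
t 31.3 pos [438.6   8.9 185.6] psi 12.5 open 55.8 F [-0.3 -0.   7.2] tilt [0.0008 0.0003] j [-0.34  0.46  0.25  2.24 -0.24  0.47  0.33]
rz 7.37 then units [ 9.16  8.66 -3.38]
```

play_rows:
  commands:
    - {"gripper":50,"translation":[0,0,-0.4],"rot":[0,0,0]}
    - {"gripper":50,"translation":[0,0,-1],"rot":[0,0,2.4]}
    - {"gripper":50,"translation":[0,0,-1],"rot":[0,0,2.5]}
    - {"gripper":50,"translation":[0,0,-1],"rot":[0,0,2.5]}
    - {"gripper":50,"translation":[0.92,0.87,0],"rot":[0,0,0]}
    - {"gripper":50,"translation":[0.92,0.87,0],"rot":[0,0,0]}
    - {"gripper":50,"translation":[0.92,0.87,0],"rot":[0,0,0]}
    - {"gripper":50,"translation":[0.92,0.87,0],"rot":[0,0,0]}

```text
t: 32.1
ee_pos: [517.3, 109.1, 270.8]
tool_rot: [[-0.088, 0.996, -0.0], [0.996, 0.088, 0.0], [0.0, -0.0, -1.0]]
ft_force: [-0.1, 0.7, -1.3]
opening: 56.0
```

play_rows:
  commands:
    - {"gripper":50,"translation":[0.92,0.87,0],"rot":[0,0,0]}
    - {"gripper":50,"translation":[0.92,0.87,0],"rot":[0,0,0]}
    - {"gripper":50,"translation":[0.92,0.87,0],"rot":[0,0,0]}
    - {"gripper":50,"translation":[0.92,0.87,0],"rot":[0,0,0]}
    - {"gripper":50,"translation":[0.92,0.87,0],"rot":[0,0,0]}
    - {"gripper":50,"translation":[0.88,0.83,0],"rot":[0,0,0]}
    - {"gripper":50,"translation":[0,0,0],"rot":[0,0,0]}
    - {"gripper":50,"translation":[0,0,0],"rot":[0,0,0]}

```text
t: 32.9
ee_pos: [633.4, 256.2, 269.8]
tool_rot: [[-0.089, 0.996, -0.001], [0.996, 0.089, -0.001], [-0.001, -0.001, -1.0]]
ft_force: [-0.5, -0.4, -1.8]
opening: 56.0
```

play_rows:
  commands:
    - {"gripper":50,"translation":[0,0,0],"rot":[0,0,0]}
    - {"gripper":50,"translation":[0,0,0],"rot":[0,0,0]}

```text
t: 33.1
ee_pos: [633.5, 254.8, 270.4]
tool_rot: [[-0.087, 0.996, -0.0], [0.996, 0.087, -0.001], [-0.001, -0.0, -1.0]]
ft_force: [-0.3, 0.7, -1.8]
opening: 55.8
```

Run:
```python
from h import *
go(633.9,256.3,192.1,5.1)
s=state(); p,d=grab_frame("wrist"); cv2.imwrite("pics/w6.png",p)
```

```text
t 33.1 pos [633.5 254.8 270.4] psi 5.0 open 55.8 F [-0.3  0.7 -1.8] tilt [-0.0004 -0.0006] j [-0.66  0.65  0.32  1.59 -0.24  0.95 -0.18]
rz -0.11 then units [0.06 0.02 3.13]
```

View pics/w6.png

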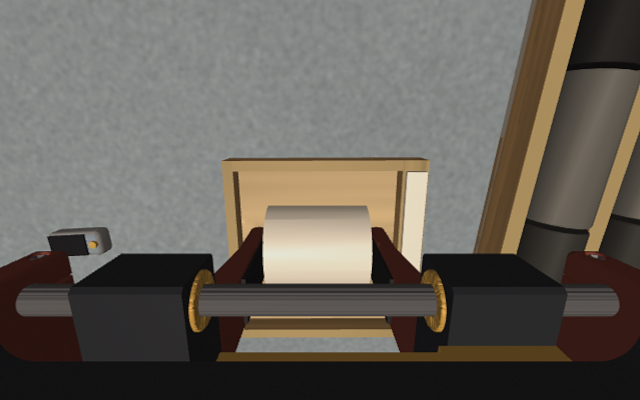

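Plain limestone (318,245) is held over the left row of the white-strip box.

play_rows:
  commands:
    - {"gripper":50,"translation":[0.02,0.02,0.6],"rot":[0,0,0]}
    - {"gripper":50,"translation":[0,0,0.8],"rot":[0,0,0]}
    - {"gripper":50,"translation":[0,0,0.7],"rot":[0,0,0]}
    - {"gripper":50,"translation":[0,0,0.5],"rot":[0,0,0]}
    - {"gripper":50,"translation":[0,0,0.3],"rot":[0,0,0]}
    - {"gripper":50,"translation":[0,0,0.15],"rot":[0,0,0]}
    - {"gripper":50,"translation":[0,0,0.08],"rot":[0,0,0]}
    - {"gripper":50,"translation":[0,0,0],"rot":[0,0,0]}

```text
t: 33.95
ee_pos: [634.5, 256.7, 192.3]
tool_rot: [[-0.088, 0.996, 0.001], [0.996, 0.088, 0.0], [0.0, 0.001, -1.0]]
ft_force: [0.2, 0.2, -1.7]
opening: 56.0
```

play_rows:
  commands:
    - {"gripper":50,"translation":[0,0,0.02],"rot":[0,0,0]}
    - {"gripper":50,"translation":[0,0,0],"rot":[0,0,0]}

```text
t: 34.15
ee_pos: [634.4, 256.7, 191.9]
tool_rot: [[-0.088, 0.996, 0.001], [0.996, 0.088, 0.0], [0.0, 0.001, -1.0]]
ft_force: [0.3, -0.3, -1.8]
opening: 55.7
```

play_rows:
  commands:
    - {"gripper":50,"translation":[0,0,0.02],"rot":[0,0,0]}
    - {"gripper":50,"translation":[0,0,0],"rot":[0,0,0]}

```text
t: 34.35
ee_pos: [634.4, 256.7, 191.7]
tool_rot: [[-0.088, 0.996, 0.001], [0.996, 0.088, 0.001], [0.0, 0.001, -1.0]]
ft_force: [-0.8, -1.3, 4.3]
opening: 55.8
```

play_rows:
  commands:
    - {"gripper":50,"translation":[0,0,0.01],"rot":[0,0,0]}
    - {"gripper":50,"translation":[0,0,0],"rot":[0,0,0]}

```text
t: 34.55
ee_pos: [634.4, 256.7, 191.7]
tool_rot: [[-0.088, 0.996, 0.001], [0.996, 0.088, 0.001], [0.001, 0.001, -1.0]]
ft_force: [-2.9, -1.4, 6.9]
opening: 55.5
```

Bearing on the floor. Release, raise, and back away toward +y to clear the top view.

play_rows:
  commands:
    - {"gripper":80,"translation":[0,0,0],"rot":[0,0,0]}
    - {"gripper":80,"translation":[0,0,0],"rot":[0,0,0]}
    - {"gripper":80,"translation":[0,0,0],"rot":[0,0,0]}
    - {"gripper":80,"translation":[0,0,0],"rot":[0,0,0]}
    - {"gripper":80,"translation":[0,0,-0.3],"rot":[0,0,0]}
    - {"gripper":80,"translation":[0,0,-0.9],"rot":[0,0,0]}
    - {"gripper":80,"translation":[0,0,-1],"rot":[0,0,0]}
    - {"gripper":80,"translation":[0,0,-1],"rot":[0,0,0]}

```text
t: 35.35
ee_pos: [634.2, 256.5, 271.9]
tool_rot: [[-0.088, 0.996, -0.0], [0.996, 0.088, -0.0], [-0.0, -0.0, -1.0]]
ft_force: [0.4, -0.2, 0.7]
opening: 69.9
```

play_rows:
  commands:
    - {"gripper":80,"translation":[0.9,-0.9,-0.5],"rot":[0,0,0]}
    - {"gripper":80,"translation":[0.9,-0.9,-0.5],"rot":[0,0,0]}
    - {"gripper":80,"translation":[0.9,-0.9,-0.5],"rot":[0,0,0]}
    - {"gripper":80,"translation":[0.9,-0.9,-0.5],"rot":[0,0,0]}
    - {"gripper":80,"translation":[0.9,-0.9,0],"rot":[0,0,0]}
    - {"gripper":80,"translation":[0.9,-0.9,0],"rot":[0,0,0]}
    - {"gripper":80,"translation":[0.9,-0.9,0],"rot":[0,0,0]}
    - {"gripper":80,"translation":[0.9,-0.9,0],"rot":[0,0,0]}

```text
t: 36.15
ee_pos: [438.0, 420.7, 321.4]
tool_rot: [[-0.088, 0.996, 0.0], [0.996, 0.088, 0.001], [0.001, 0.001, -1.0]]
ft_force: [-0.3, 0.0, 0.6]
opening: 70.3
```

play_rows:
  commands:
    - {"gripper":80,"translation":[0.9,-0.9,0],"rot":[0,0,0]}
    - {"gripper":80,"translation":[0.9,-0.9,0],"rot":[0,0,0]}
    - {"gripper":80,"translation":[0.9,0,0],"rot":[0,0,0]}
    - {"gripper":80,"translation":[0,0,0],"rot":[0,0,0]}
    - {"gripper":80,"translation":[0,0,0],"rot":[0,0,0]}
    - {"gripper":80,"translation":[0,0,0],"rot":[0,0,0]}

```text
t: 36.75
ee_pos: [389.1, 482.0, 320.8]
tool_rot: [[-0.087, 0.996, 0.0], [0.996, 0.087, -0.001], [-0.001, 0.0, -1.0]]
ft_force: [-0.4, 0.5, 0.4]
opening: 70.3
```

Run:
```python
from h import *
p,d=grab_frame("top"); P=w_pts("top",d); cv2.imwrite("pics/top9.png",p)
m=((P[...,2]>8)&(P[...,2]<35)&(d>0)).astype(np.uint8)
m=((P[...,2]>24.5)&(P[...,2]<40)&(d>0)).astype(np.uint8)
n,l,st,_=cv2.connectedComponentsWithStats(m)
for i in range(1,n):
    Q=P[l==i]
    if 100<st[i,4]<2000 and 0<Q[:,0].mean()<720: print(st[i,:4],*rect(Q[:,:2]),"zmax %.1f"%np.percentile(Q[:,2],95))
for nm in("scriber_center","lens_center"):
    r=cut_out("top",nm)[0]; Q=P[r["pixels"]]; print(nm,*rect(Q[Q[:,2]>3][:,:2]))
go(0,0,0,0)
```

```text
[168 108  72  14] [711.5 225.5] 139.0 17.1 -84.8 5.2 zmax 28.6
[391 111  72  16] [ 702.8 -208.5] 139.2 18.3 -83.5 6.5 zmax 28.9
[290 132  19  29] [647.1  39.4] 56.8 33.3 3.8 -86.2 zmax 31.0
[329 132  18  29] [647.5 -35.1] 57.5 31.8 2.4 -87.6 zmax 30.9
[216 135  17  30] [641.4 183.7] 57.2 30.9 2.0 -88.0 zmax 30.6
[178 139  18  29] [634.4 255.6] 56.8 32.7 2.9 -87.1 zmax 31.0
[405 142  19  30] [ 626.3 -180.5] 57.0 32.5 5.4 -84.6 zmax 30.5
[  0 260  15  46] [390.4 571.4] 81.4 20.4 3.9 -86.1 zmax 38.2
scriber_center [ 449.5 -208.8] 117.1 12.9 -0.9 89.1
lens_center [433.3 208.2] 42.9 22.7 7.6 -82.4
t 36.9 pos [389.  482.2 320.8] psi 5.0 open 70.3 F [-0.2  0.1  0.5] tilt [ 0.0002 -0.0002] j [-1.19  0.49  0.31  1.72 -0.17  0.96 -0.73]
rz 4.97 then units [-19.29 -15.56  12.83]
```

View pics/top9.png

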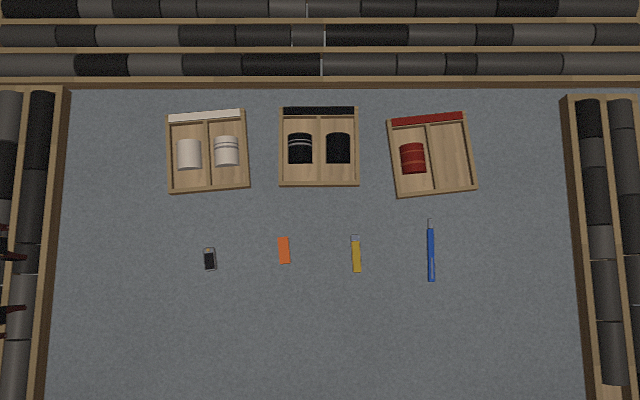

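All five cores are flat in the right boxes: white at (189,154) and (227,150), black at (300,148) and (338,148), red at (413,158). The lens (209,260) and scriber (431,254) have not moved.

```bash
python3 -c "
from station import *
print(finish_job())"
```

```text
the job is handed in; nothing more can be done
None
```

All five half cores are sorted by rock and the job is handed in, after about 37 s of robot time. Both shales are in the black-strip box, both limestones in the white-strip box, and the ironstone is in the red-strip box. Each piece lies in its own row.

- **Setting down:** I lowered each core until the wrist force showed it touching the floor (about 1–7 N), then let go.
- **Pieces:** In the last top view all five lie flat. Their tops are at 30.5–31 mm (6 mm floor plus 24 mm core) and their centres are within about 1 mm of where I released them.
- **Bystanders:** The lens shows no shift beyond measurement noise. The scriber read 0.8 mm and 1° off its first top-view reading, which is also within noise.
- **Arm:** It is parked well clear with the gripper empty and no force on it.
- **Disagreement:** The trained networks first labelled the veined shale as ironstone and missed limestone_b. I identified both from the pictures and the depth data instead.

No final check failed. The verdict itself is not reported.

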